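# Set the metalware on its display discs

### The arm

A 6-joint arm with a two-finger parallel gripper is mounted at the origin on the work surface. World frame = base frame: x ahead of the robot, y to its left, z up, the work surface at z = 0. Lengths are in m, angles in rad, forces in N, time in s.
With the tool pointing down it reaches from about 0.3 to 0.775 m from the base axis. Payload 14.6 kg.
Tool frame: the origin (TCP) lies midway between the tips of the shut fingers; the grasp point (between the pads) lies 19 mm behind it (ctrl.pinch_z is the distance from the TCP to the grasp point, in m); z points along the fingers, y is the line along which they close (so a half turn about z gives the same grasp; the last joint's range is limited). The gripper opens to 94 mm and grips with 3 to 60 N. Pads are 16 mm wide; open, the fingers measure 119 mm over their backs; the gripper's body (75 mm by 177 mm) begins 78 mm behind the grasp point.
Start: joints at [-1.32, 0.3, 1.521, -0, 1.321, -0.067], TCP at [0.172, -0.522, 0.205] pointing down, gripper open.
Joint ranges: [-3.03, 3.03], [-0.79, 2.21], [0.23, 2.52], [-1.04, 4.18], [0, 3.07], [-2.55, 2.55]. Speed limits (rad/s): [2.22, 2.22, 2.57, 3.14, 3.14, 3.14].

### API

Orientations are given as [roll, pitch, yaw] about the fixed x, y, z axes, in that order (R = Rz(yaw) Ry(pitch) Rx(roll)).
In Python, from station import ctrl gives the robot as it stands.
- The arm moves only by the tool jog_arm, never from a script. Its argument "motion" is a list of rows, each a list of 7 numbers: the shift along the tool's x, y, z in m, then the turn, a rotation vector about the tool's x, y, z in rad, then the opening, from -1 (shut) to 1 (fully open). In form: [[tx, ty, tz, rx, ry, rz, gripper], ...]. A call has 1 to 5 rows; each row shifts and turns the commanded pose from where the row before left it, along the tool's axes as they then stand; what a row does not reach is not made up. A row lasts 1/10 s, in which the tool goes at most 50 mm and 8.59 degrees, less where a joint would pass 70% of its speed; a pose out of reach is approached as far as the arm can. A call is refused whole if a number of a shift passes 0.05 or a number of a turn 0.15, either way. A call with a gripper value outside its range is refused whole. The fingers move at their own pace and stop on an object; "squeeze" is the grip in N (left out, the last holds). Time passes only in rows, so rows that do not move let the fingers close. It gives the time, the measured TCP pose, the force, the opening and the grip force at its end, in the units of the state.
- ctrl.get_obs(): the state, without advancing time (a new reading comes with each control period).
- ctrl.camera(name): name is "side" or "top" or "wrist"; returns the picture (384x512x3 uint8, red, green, blue); there is no depth.
- ctrl.camera_model(name): a dict with "intrinsics" (3x3 intrinsics, pixels), "k1" (the pictures are not rectified: a ray, as slopes to the right and down, at radius r is drawn at 1 + k1 r^2 times it, then the intrinsics apply), "rvec" (rotation vector, rad) and "tvec" (3), from world to camera coordinates, as OpenCV has them. Camera axes: x right, y down, z forward; pixel columns grow to the right and rows downward; lengths in m; the calibration is good to about 2 mm. A picture is of the moment at which its call begins: read the wrist's pose just before it. camera_model takes no time and is no camera call; for the wrist camera it gives the pose at the moment of the call.
- ctrl.hand_in(): hands the job in; it is judged then, once.
The state is a dict: "time_s": time; "qpos": joint angles; "joint_vel": joint speeds; "tau": joint torques, N m; "ee_pos": TCP position; "eef_rot": TCP orientation; "force": force on the tool from outside, world axes, zero at the start; "moment": the same for the moment, N m; "grip_width": finger opening in m; "grip_force": force on a finger pad.
Only numpy, scipy, OpenCV 4.12 (cv2) and the standard library are available. Lean on these libraries where they do the work, as an engineer would, in place of code of your own. Each camera call takes 0.05 s, during which the arm holds its last target. There are 200 camera calls.

### The job

Four metal pieces stand about on the dealer's table: a brass goblet, a copper candlestick, a green square censer and a dark bronze ram. Stand each one upright on the white display disc whose felt outline has the shape of its foot and goes with its colour (yellow round: goblet, red hexagon: candlestick, green square: censer, black oblong: ram), centred on the felt, with the censer and the ram turned so that their feet lie parallel to the outline (which end points which way is free, and so is the turn of the other two). Put them down gently rather than dropping them, never tip one over, and leave the brass bowl and the jar of polish where they are.

Things in the scene. Friction and masses are not known exactly. Their poses are not given: they have to be found in the camera images.
- goblet: polished brass goblet, loose, upright, 86 mm high, 0.3 kg. Round foot 56 mm in diameter; stem 14 mm in diameter from 18 to 34 mm up; open cup with near-upright sides, 50 mm in outer diameter from 52 to 86 mm up (wall 4 mm): grasp across the outside of the cup at 68 mm, any yaw. Origin at the centre of its underside, z up its axis
- candlestick: red-brown copper candlestick, loose, upright, 96 mm high, 0.4 kg. Hexagonal foot 62 mm across corners, 10 mm thick; round stem 18 mm in diameter; round cup 30 mm in diameter from 74 to 96 mm up: grasp across the cup at 84 mm, any yaw. Origin at the centre of its underside, z up its axis
- censer: square green patinated bronze censer, loose, upright, 62 mm high, 0.45 kg. Square foot 54 x 54 mm, 8 mm thick; above it an open-topped box 46 x 46 mm outside (walls 5 mm): grasp across two opposite outer walls at 42 mm up. Origin at the centre of its underside, z up, x and y square to its walls
- ram: very dark bronze lying ram on an oblong foot, loose, 68 mm high, 0.5 kg. Foot 70 (x) x 38 (y) x 10 mm; trunk 30 mm wide across y, flat-sided, x = -32 to 24 mm, 10 to 48 mm up: grasp it across y at 35 mm up, x = -5 mm. Head at x = 9 to 41 mm; the curled brass horns (36 mm across y) are no obstacle. Origin at the centre of the underside, z up, x to the head
- disc_round: a fixed white round display disc, 114 mm in diameter and 24 mm high, whose flat top carries a yellow round felt outline 76 mm in diameter; the goblet's place. Origin at the centre of its underside, so its top is at z = 24 mm; z up; the felt outline is centred on the origin
- disc_hex: a fixed white round display disc, 114 mm in diameter and 24 mm high, whose flat top carries a red hexagonal felt outline 84 mm across its corners; the candlestick's place. Origin at the centre of its underside, so its top is at z = 24 mm; z up; the felt outline is centred on the origin
- disc_square: a fixed white round display disc, 114 mm in diameter and 24 mm high, whose flat top carries a green square felt outline 74 x 74 mm with sides along x and y; the censer's place. Origin at the centre of its underside, so its top is at z = 24 mm; z up; the felt outline is centred on the origin
- disc_oblong: a fixed white round display disc, 114 mm in diameter and 24 mm high, whose flat top carries a black oblong felt outline 88 mm (x) by 56 mm (y); the ram's place. Origin at the centre of its underside, so its top is at z = 24 mm; z up; the felt outline is centred on the origin
- bowl: bystander: open brass bowl, loose, 100 mm in diameter at the rim, 35 mm high; origin at the centre of its underside. Leave it alone
- polish_jar: bystander: closed jar of metal polish, white with a blue cap, loose, 60 mm in diameter and 60 mm high; origin at the centre of its underside. Leave it alone
Mind the look-alikes: they are no part of the job. What is shaped like the goblet but purple is not meant.

How it is judged:
By the outcome, as a careful person would: the job done as asked, in the order asked, and still so for the second after the job is handed in, with the robot touching nothing.
It also fails if it takes over 112 s, if anything falls off the work surface, if the arm or the gripper's body presses on something with over 40 N, if the wrist force passes 120 N, or if a joint passes its speed limit or range.

## Working session

There is one attempt and no reset: what is moved stays moved. The work goes in short steps, Python scripts to look and compute and a tool call to move; the robot and the scene stay as the last step left them, time stands still between calls to the robot, and variables do not carry over. Pictures are saved under pics/ and viewed, at most 14 in all, crops included, and the job is handed in when it is done.

Besides the shell and the picture viewer there is one more tool, called after ">>>" in YAML: its name, and indented under it one key for each argument. jog_arm: Moves the arm, as the interface text tells. Its arguments: {"type":"object","properties":{"motion":{"type":"array"},"squeeze":{"type":"number"}},"required":["motion"]}

```bash
ls; mkdir -p pics
python3 - <<'E'
from station import ctrl
import cv2
for n in ("top","side"):
    cv2.imwrite(f"pics/{n}0.png",cv2.cvtColor(ctrl.camera(n),cv2.COLOR_RGB2BGR)); print(n,ctrl.camera_model(n))
o=ctrl.get_obs();print(o, ctrl.pinch_z)
E
```

```text
pics
top {'intrinsics': array([[350.70689247,   0.        , 255.57276873],
       [  0.        , 350.70689247, 188.32895821],
       [  0.        ,   0.        ,   1.        ]]), 'k1': -0.05016151017865216, 'rvec': array([ 2.18514648, -2.18162992,  0.05524961]), 'tvec': array([0.01016086, 0.52410382, 1.06803043])}
side {'intrinsics': array([[492.90831035,   0.        , 255.59081527],
       [  0.        , 492.90831035, 188.09068024],
       [  0.        ,   0.        ,   1.        ]]), 'k1': -0.06565868835573974, 'rvec': array([ 0.21624492, -2.87957309,  1.05306688]), 'tvec': array([0.50016103, 0.08402625, 1.44203776])}
{'time_s': 0.1, 'qpos': array([-1.31959789e+00,  3.00428887e-01,  1.52155412e+00, -2.23208671e-05,
        1.32071222e+00, -6.65826641e-02]), 'joint_vel': array([-5.93537098e-04, -2.07198747e-03, -8.31367755e-04, -7.67855919e-05,
       -8.43532850e-04, -2.34923649e-04]), 'tau': array([ 1.09016978e-04, -5.32638967e+01, -3.53280830e+01,  7.09385192e-02,
        2.35338346e-02, -6.19547677e-05]), 'ee_pos': array([ 0.17178995, -0.52221447,  0.20492089]), 'eef_rot': array([-3.14049108e+00, -5.17860560e-05,  3.17786604e-01]), 'force': array([-0.33098264, -0.26862117, -0.37859571]), 'moment': array([0.00697517, 0.01115429, 0.0212177 ]), 'grip_force': 0.0, 'grip_width': 0.09377041671054478} 0.0188
```

View pics/top0.png

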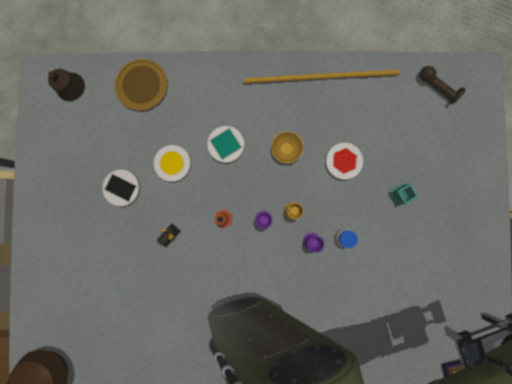

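View pics/side0.png

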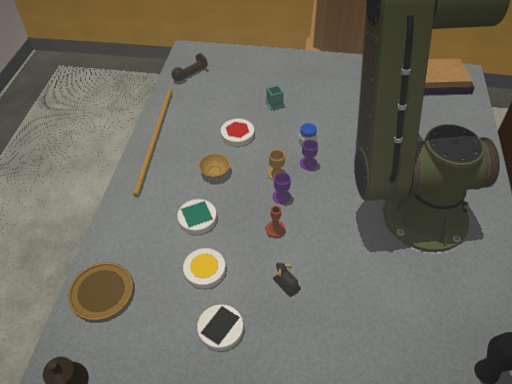

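The top view shows:
- Discs: oblong (121,188), round (171,163), square (226,145), hexagon (345,161).
- Pieces: ram (169,235), candlestick (223,218), goblet (294,211), censer (403,194).
- Purple decoys: (263,220) and (313,243).
- Bystanders: jar (347,239), bowl (287,148).

Next I measure these coarsely, then refine with the wrist camera.

```bash
cat > h.py <<'E'
from station import ctrl
import numpy as np, cv2
from scipy.spatial.transform import Rotation as Rn
def ray(m,uv):
    uv=np.atleast_2d(np.float64(uv)); d=np.array([m['k1'],0,0,0,0])
    n=cv2.undistortPoints(uv[:,None],m['intrinsics'],d,None)[:,0]
    R=cv2.Rodrigues(m['rvec'])[0]; c=-R.T@m['tvec'].ravel()
    return c,np.c_[n,np.ones(len(n))]@R
def onplane(m,uv,z):
    c,d=ray(m,uv); return (c+d*((z-c[2])/d[:,2])[:,None])
def proj(m,p):
    return cv2.projectPoints(np.float64(p).reshape(-1,1,3),m['rvec'],m['tvec'],m['intrinsics'],np.array([m['k1'],0,0,0,0]))[0][:,0]
def shot(n,f=None):
    m=ctrl.camera_model(n); im=ctrl.camera(n)
    if f: cv2.imwrite(f"pics/{f}.png",cv2.cvtColor(im,cv2.COLOR_RGB2BGR))
    return m,im
HUE=dict(yellow=(18,32,90,60),red=(0,9,100,60),green=(70,95,70,20),purple=(130,155,80,30))
def mask(im,col):
    h=cv2.cvtColor(im,cv2.COLOR_RGB2HSV)
    if col=='black': k=(h[...,2]<55)
    else:
        a,b,s,v=HUE[col]; k=(h[...,0]>=a)&(h[...,0]<=b)&(h[...,1]>s)&(h[...,2]>v)
    return k.astype(np.uint8)
def blob(k,near,rad=40):
    """contour of biggest blob whose centroid is within rad px of near"""
    n,l,st,c=cv2.connectedComponentsWithStats(k)
    ok=[i for i in range(1,n) if np.hypot(*(c[i]-near))<rad]
    i=max(ok,key=lambda i:st[i,4]); 
    return c[i],st[i,4],max(cv2.findContours((l==i).astype(np.uint8),0,1)[0],key=len)[:,0]
def rect_yaw(m,cnt,z):
    p=onplane(m,cnt,z)[:,:2]; r=cv2.minAreaRect((p*1000).astype(np.float32))
    return np.array(r[0]),r[1],r[2]   # mm, mm, deg (first side's direction)
def go(x,y,z,yaw,o=None):
    """tool shift (mm, tool axes) and turn (rad, rotvec, tool axes) to TCP target pointing down"""
    o=o or ctrl.get_obs(); R=Rn.from_euler('xyz',o['eef_rot'])
    T=Rn.from_euler('xyz',[np.pi,0,yaw])
    return (R.inv().apply(np.array([x,y,z])-o['ee_pos'])*1000).round(1),(R.inv()*T).as_rotvec().round(3)
E
python3 - <<'E'
from h import *
np.set_printoptions(precision=3,suppress=True)
m,im=shot('top')
for n,col,nr,z,r in [('d_obl','black',(121,188),.024,10),('d_round','yellow',(172,162),.024,10),('d_sq','green',(226,145),.024,10),('d_hex','red',(345,161),.024,10),
  ('ram','black',(169,235),.04,12),('candle','red',(223,218),.07,10),('goblet','yellow',(294,211),.07,10),('censer','green',(403,194),.04,12)]:
    try:
        c,a,k=blob(mask(im,col),nr,r); print(n,c,a,onplane(m,c,z)[0],rect_yaw(m,k,z))
    except Exception as e: print(n,e)
o=ctrl.get_obs(); w=ctrl.camera_model('wrist'); R=Rn.from_euler('xyz',o['eef_rot']); C=cv2.Rodrigues(w['rvec'])[0]
c=-C.T@w['tvec'].ravel(); print('cam in tool',R.inv().apply(c-o['ee_pos']),'axes in tool',R.inv().as_matrix()@C.T, w['intrinsics'][0])
E
```

```text
d_obl [119.896 187.241] 374 [0.526 0.433 0.024] (array([526.432, 432.466]), (78.58139038085938, 45.814788818359375), 64.28224182128906)
d_round [171.298 162.614] 446 [0.603 0.273 0.024] (array([602.96 , 272.971]), (71.56916809082031, 72.31892395019531), 45.414207458496094)
d_sq [225.326 143.35 ] 488 [0.663 0.105 0.024] (array([663.387, 105.157]), (69.0625228881836, 68.6883544921875), 32.38833999633789)
d_hex [344.454 160.451] 432 [ 0.61  -0.263  0.024] (array([ 610.177, -263.461]), (68.71729278564453, 73.1224136352539), 82.91217803955078)
ram [168.346 235.075] 159 [0.381 0.274 0.04 ] (array([379.475, 275.078]), (32.26259231567383, 66.4542236328125), 45.19865798950195)
candle [223.299 218.161] 224 [0.433 0.105 0.07 ] (array([433.52, 105.64]), (52.61214065551758, 47.00933837890625), 0.3375647962093353)
goblet [293.77 210.38] 274 [ 0.456 -0.102  0.07 ] (array([ 455.863, -102.28 ]), (52.700950622558594, 49.73599624633789), 89.84668731689453)
censer [403.216 193.679] 393 [ 0.507 -0.437  0.04 ] (array([ 506.944, -437.316]), (57.24601745605469, 70.3349838256836), 29.05240249633789)
cam in tool [ 0.066 -0.    -0.18 ] axes in tool [[ 0.    -0.973 -0.23 ]
 [ 1.     0.     0.   ]
 [ 0.    -0.23   0.973]] [303.899   0.    254.85 ]
```

>>> jog_arm:
  motion:
    - [0, 0, 0, 0, 0, -0.139, 1]
    - [0, 0, 0, 0, 0, -0.139, 1]
    - [0, 0, 0, 0, 0, -0.139, 1]
    - [0, 0, 0, 0, 0, -0.139, 1]
    - [0, 0, 0, 0, 0, -0.139, 1]

```text
time_s: 0.65
ee_pos: [0.1718, -0.5223, 0.2052]
eef_rot: [-3.141, -0.0, 1.019]
force: [0.3, 1.1, -0.2]
grip_width: 0.0943
grip_force: 0.0
```

>>> jog_arm:
  motion:
    - [0, 0, 0, 0, 0, -0.139, 1]
    - [0, 0, 0, 0, 0, -0.139, 1]
    - [0, 0, 0, 0, 0, -0.139, 1]
    - [0, 0, 0, 0, 0, -0.139, 1]
    - [0, 0, 0, 0, 0, 0, 1]

```text
time_s: 1.15
ee_pos: [0.1718, -0.5224, 0.2052]
eef_rot: [-3.141, -0.0, 1.571]
force: [-0.3, 1.2, 0.6]
grip_width: 0.094
grip_force: 0.0
```

>>> jog_arm:
  motion:
    - [0.038, 0.026, 0, 0, 0, 0, 1]
    - [0.038, 0.026, 0, 0, 0, 0, 1]
    - [0.038, 0.026, 0, 0, 0, 0, 1]
    - [0.038, 0.026, 0, 0, 0, 0, 1]
    - [0.038, 0.026, 0, 0, 0, 0, 1]

```text
time_s: 1.65
ee_pos: [0.3029, -0.3311, 0.2055]
eef_rot: [3.141, 0.0, 1.564]
force: [-0.2, -0.3, -1.3]
grip_width: 0.0942
grip_force: 0.0
```

>>> jog_arm:
  motion:
    - [0.038, 0.026, 0, 0, 0, 0, 1]
    - [0.038, 0.026, 0, 0, 0, 0, 1]
    - [0.038, 0.026, 0, 0, 0, 0, 1]
    - [0.038, 0.026, 0, 0, 0, 0, 1]
    - [0.038, 0.026, 0, 0, 0, 0, 1]

```text
time_s: 2.15
ee_pos: [0.4334, -0.1412, 0.2056]
eef_rot: [3.141, 0.0, 1.564]
force: [-0.3, -1.4, 0.2]
grip_width: 0.0943
grip_force: 0.0
```

>>> jog_arm:
  motion:
    - [0.038, 0.026, 0, 0, 0, 0, 1]
    - [0, 0, 0, 0, 0, 0, 1]
    - [0, 0, 0, 0, 0, 0, 1]

```text
time_s: 2.45
ee_pos: [0.4588, -0.1044, 0.2052]
eef_rot: [-3.141, -0.0, 1.567]
force: [-0.7, -1.3, -0.9]
grip_width: 0.0941
grip_force: 0.0
```

Run:
```python
from h import *
m,im=shot('wrist','w1')
o=ctrl.get_obs();print(o['ee_pos'],o['eef_rot'],o['qpos'])
print(proj(m,[[.456,-.102,.086],[.456,-.102,0]]), go(.456,-.102,.2,1.5708))
```

```text
[ 0.45842047 -0.10519552  0.20527716] [-3.14111107e+00  4.30155232e-05  1.56665658e+00] [-3.03358545e-01  1.21917042e-01  1.73692227e+00 -1.90901686e-04
  1.28320085e+00 -2.99164593e-01]
[[252.22225595 180.45096532]
 [252.83791804 166.42270757]] (array([ 3.2, -2.4,  5.3]), array([-0.   ,  0.   , -0.004]))
```

View pics/w1.png

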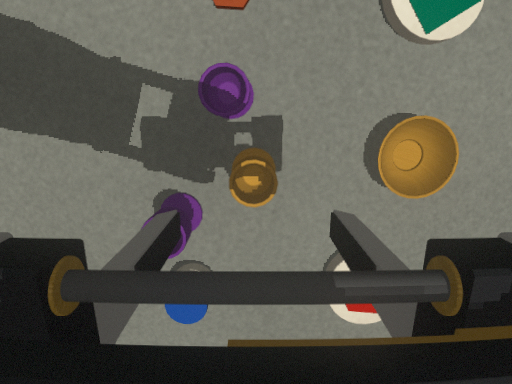

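The wrist view shows the goblet at about (253,180), with its rim's lower edge near row 207. The decoys are at (226,90) and (175,220), clear of both fingers.

```bash
cat >> h.py <<'E'
def cup(m,k,z,r):
    """centre of an upright round rim (height z, radius r): from its contour points farthest from the camera's nadir.
    Uses a least-squares circle of known radius over the far half of the silhouette."""
    from scipy.optimize import least_squares
    p=onplane(m,k,z)[:,:2]; c=ray(m,[[250,190]])[0][:2]
    q=p.mean(0); u=(q-c)/np.hypot(*(q-c))
    for _ in range(5):
        f=p[(p-q)@u>0.35*r]
        q=least_squares(lambda s:np.hypot(*(f-s).T)-r,q,loss='soft_l1',f_scale=.001).x
    return q,np.abs(np.hypot(*(f-q).T)-r).mean()*1000
E
python3 - <<'E'
from h import *
m,im=shot('wrist'); k=mask(im,'yellow'); k=cv2.morphologyEx(k,3,np.ones((3,3),np.uint8))
c,a,cn=blob(k,(253,180),25); print(c,a,cn.min(0),cn.max(0))
q,e=cup(m,cn,.086,.025); print(q,e); print(go(*q,.068-.0188,np.pi/2))
p=onplane(m,[[cn[:,0].min(),178],[cn[:,0].max(),178]],.086);print(p)
E
```

```text
[253.30334637 176.70838766] 2301 [230 147] [277 206]
[ 0.4565997  -0.10402329] 0.3433942539692718
(array([  1.7,  -1.6, 156.2]), array([-0.   ,  0.   , -0.005]))
[[ 0.43334824 -0.10022153  0.086     ]
 [ 0.4806123  -0.10040239  0.086     ]]
```

>>> jog_arm:
  motion:
    - [0.002, -0.0015, 0.04, 0, 0, -0.005, 1]
    - [0, 0, 0.04, 0, 0, 0, 1]
    - [0, 0, 0.04, 0, 0, 0, 1]
    - [0, 0, 0.036, 0, 0, 0, 1]
    - [0, 0, 0, 0, 0, 0, 1]

```text
time_s: 3.05
ee_pos: [0.4544, -0.1035, 0.0461]
eef_rot: [-3.135, -0.002, 1.571]
force: [-0.3, 0.7, 1.1]
grip_width: 0.0944
grip_force: 0.0
```

>>> jog_arm:
  motion:
    - [0, 0, 0, 0, 0, 0, -1]
    - [0, 0, 0, 0, 0, 0, -1]
    - [0, 0, 0, 0, 0, 0, -1]
    - [0, 0, 0, 0, 0, 0, -1]
    - [0, 0, 0, 0, 0, 0, -1]
  squeeze: 20

```text
time_s: 3.55
ee_pos: [0.4575, -0.1031, 0.0501]
eef_rot: [3.14, 0.0, 1.574]
force: [0.2, -0.2, -0.2]
grip_width: 0.0574
grip_force: 0.0
```

>>> jog_arm:
  motion:
    - [0, 0, 0, 0, 0, 0, -1]
    - [0, 0, 0, 0, 0, 0, -1]
    - [0, 0, 0, 0, 0, 0, -1]

```text
time_s: 3.85
ee_pos: [0.4572, -0.1031, 0.0497]
eef_rot: [3.142, 0.0, 1.574]
force: [-3.0, -0.2, 5.2]
grip_width: 0.05
grip_force: 20.0
```

>>> jog_arm:
  motion:
    - [0, 0, -0.015, 0, 0, 0, -1]
    - [0, 0, -0.035, 0, 0, 0, -1]
    - [0, 0, -0.045, 0, 0, 0, -1]
    - [0, 0, -0.035, 0, 0, 0, -1]
    - [0, 0, -0.02, 0, 0, 0, -1]

```text
time_s: 4.35
ee_pos: [0.4576, -0.1031, 0.202]
eef_rot: [3.139, 0.001, 1.574]
force: [0.7, 0.5, -4.4]
grip_width: 0.0499
grip_force: 20.0
```

>>> jog_arm:
  motion:
    - [0.02, 0.008, 0, 0, 0, 0, -1]
    - [0.036, 0.014, 0, 0, 0, 0, -1]
    - [0.036, 0.014, 0, 0, 0, 0, -1]
    - [0.036, 0.014, 0, 0, 0, 0, -1]
    - [0.036, 0.014, 0, 0, 0, 0, -1]

```text
time_s: 4.85
ee_pos: [0.5208, 0.0628, 0.1989]
eef_rot: [-3.141, 0.0, 1.574]
force: [1.0, -1.2, -2.5]
grip_width: 0.0498
grip_force: 20.0
```

>>> jog_arm:
  motion:
    - [0.036, 0.014, 0, 0, 0, 0, -1]
    - [0.036, 0.014, 0, 0, 0, 0, -1]
    - [0.036, 0.014, 0, 0, 0, 0, -1]
    - [0.036, 0.014, 0, 0, 0, 0, -1]
    - [0.036, 0.014, 0, 0, 0, 0, -1]

```text
time_s: 5.35
ee_pos: [0.5902, 0.243, 0.1986]
eef_rot: [-3.14, 0.0, 1.574]
force: [-0.3, -0.2, -3.0]
grip_width: 0.0497
grip_force: 20.0
```

>>> jog_arm:
  motion:
    - [0.024, 0.01, 0, 0, 0, 0, -1]
    - [0.008, 0.002, 0, 0, 0, 0, -1]
    - [0, 0, 0, 0, 0, 0, -1]
    - [0, 0, 0, 0, 0, 0, -1]
    - [0, 0, 0, 0, 0, 0, -1]

```text
time_s: 5.85
ee_pos: [0.602, 0.2723, 0.1996]
eef_rot: [3.142, 0.0, 1.573]
force: [0.2, -0.5, -2.8]
grip_width: 0.0497
grip_force: 20.0
```

Run:
```python
from h import *
m,im=shot('wrist','w2')
o=ctrl.get_obs();print(o['ee_pos'],o['eef_rot'],o['qpos'],o['grip_width'])
print(proj(m,[[.603,.273,.024]]), go(.603,.273,.0737,1.5708))
```

```text
[0.60203721 0.2723714  0.19975032] [3.14144821e+00 3.03539059e-05 1.57269686e+00] [ 3.69477213e-01  5.57047992e-01  1.17193703e+00 -8.12505572e-05
  1.41248374e+00  3.67589478e-01] 0.049955014292521416
[[255.74739623 171.86772582]] (array([  0.6,   0.9, 126.1]), array([0.   , 0.   , 0.002]))
```

View pics/w2.png

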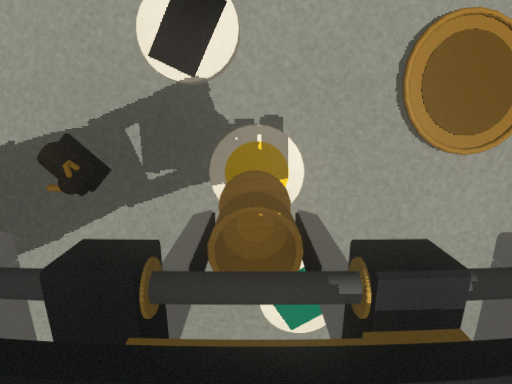

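The wrist view shows the round disc behind the held goblet: left edge (210,172), right edge (304,172), top edge (257,124). I check those points against the top-camera estimate.

Run:
```python
from h import *
im=cv2.imread('pics/w2.png'); m=ctrl.camera_model('wrist')
print(onplane(m,[[210,172],[304,172],[257,124]],.024).round(4))
# radial edge search for the disc rim around projected centre, upper half
g=cv2.GaussianBlur(im.astype(float),(3,3),0); c=proj(m,[[.603,.273,.024]])[0]; pts=[]
for a in np.radians(np.r_[182:230:4, 310:360:4]):
    r=np.arange(40,56,.5); P=np.float32(c+np.c_[np.cos(a)*r,np.sin(a)*r])
    v=cv2.remap(g.astype(np.float32),P[None,:,0],P[None,:,1],1)[0].mean(1); d=np.abs(v[4:]-v[:-4]); i=d.argmax(); pts.append(P[i+2])
p=onplane(m,pts,.024)[:,:2]
from scipy.optimize import least_squares
s=least_squares(lambda q:np.hypot(*(p-q[:2]).T)-.057,[.603,.273],loss='soft_l1',f_scale=.001); print(s.x,np.round((np.hypot(*(p-s.x).T)-.057)*1000,1))
```

```text
[[0.5486 0.2728 0.024 ]
 [0.6606 0.2731 0.024 ]
 [0.6044 0.329  0.024 ]]
[0.60364762 0.27068885] [-0.3 -0.3 -0.8 -0.2 -0.1 -0.1 -0.   0.   0.1  0.1  0.2  0.2  0.6 -2.4
  0.4  0.3  0.2  0.1 -0.  -0.1 -0.2 -0.3 -0.3 -0.4 -0.4]
```

>>> jog_arm:
  motion:
    - [0, 0.0015, 0.02, 0, 0, 0, -1]
    - [0, 0, 0.035, 0, 0, 0, -1]
    - [0, 0, 0.03, 0, 0, 0, -1]
    - [0, 0, 0.02, 0, 0, 0, -1]
    - [0, 0, 0.01, 0, 0, 0, -1]

```text
time_s: 6.4
ee_pos: [0.6029, 0.2725, 0.0827]
eef_rot: [-3.139, 0.001, 1.573]
force: [0.1, -0.2, -3.1]
grip_width: 0.0502
grip_force: 20.0
```

>>> jog_arm:
  motion:
    - [0, 0, 0.004, 0, 0, 0, -1]
    - [0, 0, 0.002, 0, 0, 0, -1]
    - [0, 0, 0.002, 0, 0, 0, -1]
    - [0, 0, 0.0015, 0, 0, 0, -1]
    - [0, 0, 0, 0, 0, 0, -1]

```text
time_s: 6.9
ee_pos: [0.6037, 0.2734, 0.0753]
eef_rot: [3.141, -0.0, 1.574]
force: [0.4, -0.4, -3.5]
grip_width: 0.0497
grip_force: 20.0
```

>>> jog_arm:
  motion:
    - [0, 0, 0.001, 0, 0, 0, -1]
    - [0, 0, 0.0005, 0, 0, 0, -1]
    - [0, 0, 0, 0, 0, 0, -1]

```text
time_s: 7.2
ee_pos: [0.6037, 0.2735, 0.0739]
eef_rot: [3.141, -0.0, 1.574]
force: [-2.0, -0.9, 0.8]
grip_width: 0.0502
grip_force: 20.0
```

>>> jog_arm:
  motion:
    - [0, 0, 0.0005, 0, 0, 0, -1]
    - [0, 0, 0, 0, 0, 0, -1]
    - [0, 0, 0, 0, 0, 0, -1]

```text
time_s: 7.5
ee_pos: [0.6037, 0.2735, 0.0738]
eef_rot: [3.141, -0.0, 1.574]
force: [-3.2, -1.6, 5.3]
grip_width: 0.0496
grip_force: 20.0
```

>>> jog_arm:
  motion:
    - [0, 0, 0, 0, 0, 0, 0.6]
    - [0, 0, 0, 0, 0, 0, 0.6]
    - [0, 0, 0, 0, 0, 0, 0.6]
    - [0, 0, 0, 0, 0, 0, 0.6]
    - [0, 0, 0, 0, 0, 0, 0.6]

```text
time_s: 8.0
ee_pos: [0.6036, 0.2734, 0.0729]
eef_rot: [3.142, -0.0, 1.574]
force: [-0.2, 0.0, 0.3]
grip_width: 0.0749
grip_force: 0.0
```

>>> jog_arm:
  motion:
    - [0, 0, -0.02, 0, 0, 0, 1]
    - [0, 0, -0.035, 0, 0, 0, 1]
    - [0, 0, -0.04, 0, 0, 0, 1]
    - [0, 0, -0.035, 0, 0, 0, 1]
    - [0, 0, 0, 0, 0, 0, 1]

```text
time_s: 8.5
ee_pos: [0.6051, 0.274, 0.2087]
eef_rot: [3.134, -0.003, 1.574]
force: [-0.5, -0.0, 0.6]
grip_width: 0.0944
grip_force: 0.0
```

Run:
```python
from h import *
m,im=shot('wrist','w3')
o=ctrl.get_obs();print(o['ee_pos'],o['eef_rot'],o['grip_width'])
k=mask(im,'yellow'); np.set_printoptions(suppress=True)
print(proj(m,[[.6035,.2715,.024],[.6035,.2725,.110]]),onplane(m,proj(m,[[.6035,.2715,.024]]),.024))
print(go(.433,.105,.2,np.pi/2))
```

```text
[0.60430384 0.27370462 0.20543547] [ 3.13743762e+00 -1.58765843e-03  1.57379372e+00] 0.09389475005330086
[[252.3925613  173.62320484]
 [252.38779551 189.3684221 ]] [[0.6035 0.2715 0.024 ]]
(array([-168.2, -171.8,    4.5]), array([ 0.004, -0.002,  0.003]))
```

View pics/w3.png

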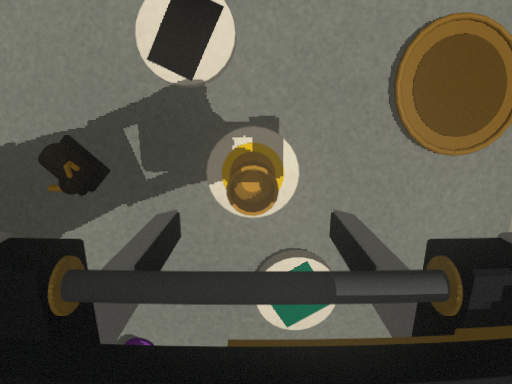

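The wrist view shows the goblet upright and roughly centred on the round disc, which is centred near (253,172). I quantify that now.

```bash
cat >> h.py <<'E'
def disc(m,im,xy,R=.057,z=.024,arc=range(0,360,4)):
    """disc centre: strongest radial edge near the expected rim, known-radius circle fit"""
    from scipy.optimize import least_squares
    g=cv2.GaussianBlur(im,(3,3),0).astype(np.float32); t=np.radians(list(arc)); rr=np.arange(R-.010,R+.010,.0005); pts=[]
    for a in t:
        W=np.c_[xy[0]+np.cos(a)*rr,xy[1]+np.sin(a)*rr,np.full(len(rr),z)]; P=np.float32(proj(m,W))
        v=cv2.remap(g,P[None,:,0],P[None,:,1],1)[0].mean(1); d=v[:-4]-v[4:]; pts.append(W[d.argmax()+2,:2])
    p=np.array(pts); s=least_squares(lambda q:np.hypot(*(p-q).T)-R,xy,loss='soft_l1',f_scale=.0005)
    return s.x,np.median(np.abs(np.hypot(*(p-s.x).T)-R))*1000
E
python3 - <<'E'
from h import *
m,im=shot('wrist')
print('disc',disc(m,im,(.6035,.2715)), 'obl')
k=mask(im,'yellow'); 
h=cv2.cvtColor(im,cv2.COLOR_RGB2HSV); print(h[195:217:2,252])
p=np.argwhere((h[...,1]>120)&(h[...,0]<35))[:,::-1]; p=p[(abs(p-[252,185])<40).all(1)]
b=[[x,p[p[:,0]==x][:,1].max()+.5] for x in range(232,274)]; q=onplane(m,b,.110)[:,:2]
from scipy.optimize import least_squares
s=least_squares(lambda c:np.hypot(*(q-c).T)-.025,[.6035,.2725],loss='soft_l1',f_scale=.0005);print(s.x,np.round((np.hypot(*(q-s.x).T)-.025)*1000,1))
E
```

```text
disc (array([0.60348582, 0.27194542]), np.float64(0.607128724200684)) obl
[[ 19 164 132]
 [ 18 162 131]
 [ 18 151 108]
 [ 18 149  91]
 [ 17 135  81]
 [ 18 137  82]
 [ 18 132  87]
 [ 16 127  84]
 [ 18 135  85]
 [ 19 164 168]
 [ 19 167 174]]
[0.60315325 0.27218611] [-0.5 -0.  -0.1 -0.   0.1  0.3  0.5 -0.  -0.5 -0.1 -0.6 -0.  -0.4  0.2
 -0.  -0.3  0.5  0.3  0.2  0.1  0.  -0.  -0.   0.   0.1  0.2  0.4 -0.4
 -0.2  0.1  0.4 -0.2  0.2  0.6  0.1 -0.3 -0.6 -0.  -0.2 -0.3  0.3 -0.4]
```

>>> jog_arm:
  motion:
    - [-0.02, -0.02, 0.004, 0, 0, 0.003, 1]
    - [-0.032, -0.033, 0, 0, 0, 0, 1]
    - [-0.032, -0.033, 0, 0, 0, 0, 1]
    - [-0.032, -0.033, 0, 0, 0, 0, 1]
    - [-0.032, -0.033, 0, 0, 0, 0, 1]

```text
time_s: 9.1
ee_pos: [0.4494, 0.1242, 0.1972]
eef_rot: [-3.139, 0.001, 1.571]
force: [0.8, -0.2, 1.0]
grip_width: 0.0941
grip_force: 0.0
```

>>> jog_arm:
  motion:
    - [-0.016, -0.016, 0, 0, 0, 0, 1]
    - [-0.004, -0.004, 0, 0, 0, 0, 1]
    - [0, 0, 0, 0, 0, 0, 1]
    - [0, 0, 0, 0, 0, 0, 1]

```text
time_s: 9.5
ee_pos: [0.4322, 0.1059, 0.1985]
eef_rot: [-3.141, -0.0, 1.571]
force: [0.3, 0.0, 0.1]
grip_width: 0.0943
grip_force: 0.0
```

Run:
```python
from h import *
m,im=shot('wrist','w4')
o=ctrl.get_obs();print(o['ee_pos'],o['eef_rot'])
print(proj(m,[[.433,.105,.096],[.433,.105,0]]))
k=mask(im,'red'); c,a,cn=blob(k,proj(m,[[.433,.105,.05]])[0],40); print(c,a,cn.min(0),cn.max(0))
```

```text
[0.4321598  0.10594812 0.19843646] [-3.14076337e+00  5.46624086e-05  1.57130248e+00]
[[255.86191764 187.45193352]
 [255.6796401  169.84543733]]
[254.59224695 165.14860014] 1393 [230 143] [279 196]
```

View pics/w4.png

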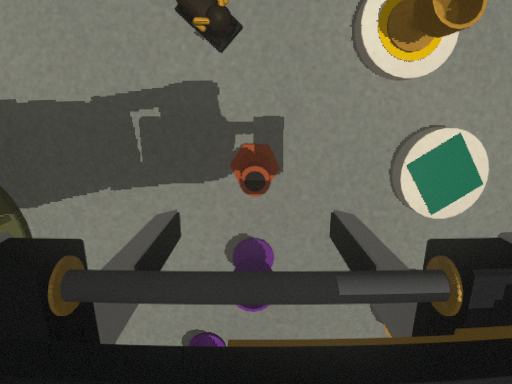

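The candlestick's rim is at about (256,181) and its foot spans columns 230–279. The nearest decoy is at (253,258), clear of the fingers.

```bash
cat >> h.py <<'E'
def rim(m,p,xr,z,r,q0,low=True):
    """rim centre from the lower silhouette edge of pixel list p over columns xr"""
    from scipy.optimize import least_squares
    b=[[x,p[p[:,0]==x][:,1].max()+.5] for x in range(*xr)]; q=onplane(m,b,z)[:,:2]
    s=least_squares(lambda c:np.hypot(*(q-c).T)-r,q0,loss='soft_l1',f_scale=.0005)
    return s.x,np.median(np.abs(np.hypot(*(q-s.x).T)-r))*1000
E
python3 - <<'E'
from h import *
m,im=shot('wrist'); h=cv2.cvtColor(im,cv2.COLOR_RGB2HSV)
k=(h[...,1]>90)&((h[...,0]<14)|(h[...,0]>170)); p=np.argwhere(k)[:,::-1]; p=p[(abs(p-[255,172])<35).all(1)]
print(p.min(0),p.max(0))
q,e=rim(m,p,(244,268),.096,.015,(.433,.105)); print(q,e,go(*q,.084-.0188,np.pi/2))
f=onplane(m,p[(p[:,1]<165)],.01); print('foot mid x',(f[:,0].min()+f[:,0].max())/2,'ymax',f[:,1].max())
print('sq',disc(m,im,(.663,.105)))
E
```

```text
[230 143] [279 196]
[0.43150064 0.11136272] 0.3232331306735215 (array([  5.4,  -0.5, 133.3]), array([-0.001,  0.   ,  0.001]))
foot mid x 0.43089590274048706 ymax 0.13971811662710037
sq (array([0.66372607, 0.10437315]), np.float64(0.624203979682346))
```

>>> jog_arm:
  motion:
    - [0.0055, -0.0005, 0.02, 0, 0, 0, 1]
    - [0, 0, 0.04, 0, 0, 0, 1]
    - [0, 0, 0.04, 0, 0, 0, 1]
    - [0, 0, 0.024, 0, 0, 0, 1]
    - [0, 0, 0.009, 0, 0, 0, 1]

```text
time_s: 10.1
ee_pos: [0.4302, 0.1111, 0.0635]
eef_rot: [-3.138, 0.001, 1.571]
force: [0.6, 0.1, 0.9]
grip_width: 0.0941
grip_force: 0.0
```

>>> jog_arm:
  motion:
    - [0, 0, 0, 0, 0, 0, -1]
    - [0, 0, 0, 0, 0, 0, -1]
    - [0, 0, 0, 0, 0, 0, -1]
    - [0, 0, 0, 0, 0, 0, -1]
    - [0, 0, 0, 0, 0, 0, -1]

```text
time_s: 10.6
ee_pos: [0.4314, 0.1109, 0.0665]
eef_rot: [3.14, -0.0, 1.571]
force: [0.1, 0.1, -0.5]
grip_width: 0.0578
grip_force: 0.0
```

>>> jog_arm:
  motion:
    - [0, 0, 0, 0, 0, 0, -1]
    - [0, 0, 0, 0, 0, 0, -1]
    - [0, 0, 0, 0, 0, 0, -1]
    - [0, 0, 0, 0, 0, 0, -1]
    - [0, 0, 0, 0, 0, 0, -1]

```text
time_s: 11.1
ee_pos: [0.4313, 0.1109, 0.066]
eef_rot: [3.141, -0.0, 1.571]
force: [0.9, -0.1, -1.5]
grip_width: 0.0296
grip_force: 20.0
```

>>> jog_arm:
  motion:
    - [0, 0, 0, 0, 0, 0, -1]
    - [0, 0, 0, 0, 0, 0, -1]

```text
time_s: 11.3
ee_pos: [0.4312, 0.1109, 0.066]
eef_rot: [3.141, -0.0, 1.571]
force: [2.2, -0.5, 0.1]
grip_width: 0.0292
grip_force: 20.0
```

>>> jog_arm:
  motion:
    - [0, 0, -0.015, 0, 0, 0, -1]
    - [0, 0, -0.035, 0, 0, 0, -1]
    - [0, 0, -0.045, 0, 0, 0, -1]
    - [0, 0, -0.03, 0, 0, 0, -1]
    - [0, 0, -0.015, 0, 0, 0, -1]

```text
time_s: 11.8
ee_pos: [0.4313, 0.111, 0.2082]
eef_rot: [3.139, -0.0, 1.571]
force: [-0.4, 0.7, -4.8]
grip_width: 0.0295
grip_force: 20.0
```

>>> jog_arm:
  motion:
    - [-0.018, 0.009, 0, 0, 0, 0, -1]
    - [-0.036, 0.017, 0, 0, 0, 0, -1]
    - [-0.036, 0.017, 0, 0, 0, 0, -1]
    - [-0.036, 0.017, 0, 0, 0, 0, -1]
    - [-0.036, 0.017, 0, 0, 0, 0, -1]

```text
time_s: 12.3
ee_pos: [0.5081, -0.0526, 0.2053]
eef_rot: [-3.14, -0.0, 1.571]
force: [0.9, -0.2, -5.5]
grip_width: 0.0292
grip_force: 20.0
```

>>> jog_arm:
  motion:
    - [-0.036, 0.017, 0, 0, 0, 0, -1]
    - [-0.036, 0.017, 0, 0, 0, 0, -1]
    - [-0.036, 0.017, 0, 0, 0, 0, -1]
    - [-0.036, 0.017, 0, 0, 0, 0, -1]
    - [-0.036, 0.017, 0, 0, 0, 0, -1]

```text
time_s: 12.8
ee_pos: [0.5931, -0.2325, 0.2049]
eef_rot: [-3.14, -0.001, 1.571]
force: [0.5, 1.3, -4.6]
grip_width: 0.0295
grip_force: 20.0
```

>>> jog_arm:
  motion:
    - [-0.024, 0.012, 0, 0, 0, 0, -1]
    - [-0.008, 0.005, 0, 0, 0, 0, -1]
    - [0, 0, 0, 0, 0, 0, -1]
    - [0, 0, 0, 0, 0, 0, -1]
    - [0, 0, 0, 0, 0, 0, -1]

```text
time_s: 13.3
ee_pos: [0.6099, -0.262, 0.2061]
eef_rot: [-3.141, -0.0, 1.572]
force: [-0.4, 0.7, -4.2]
grip_width: 0.0298
grip_force: 20.0
```

Run:
```python
from h import *
m,im=shot('wrist','w5')
o=ctrl.get_obs();print(o['ee_pos'],o['eef_rot'],o['grip_width'])
print(proj(m,[[.610,-.263,.024]]))
q,e=disc(m,im,(.610,-.263),arc=range(-10,191,4)); print(q,e, go(q[0],q[1]-.0005,.090,np.pi/2))
```

```text
[ 0.61000345 -0.26207522  0.20626732] [ 3.14152622e+00 -4.64761263e-05  1.57187374e+00] 0.029220372639143302
[[254.97512012 172.3760249 ]]
[ 0.61047657 -0.26464369] 0.41945374687508974 (array([ -3.1,   0.5, 116.3]), array([ 0.   , -0.   ,  0.001]))
```

View pics/w5.png

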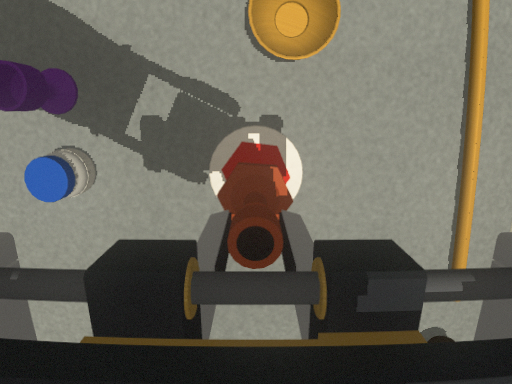

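The hexagon disc is centred near (256,172) behind the held candlestick. An upper-arc fit reads about 1 mm low in y, as the round disc showed, so I correct -2 mm in tool x.

>>> jog_arm:
  motion:
    - [-0.002, 0.0005, 0.02, 0, 0, 0, -1]
    - [0, 0, 0.035, 0, 0, 0, -1]
    - [0, 0, 0.03, 0, 0, 0, -1]
    - [0, 0, 0.017, 0, 0, 0, -1]
    - [0, 0, 0.007, 0, 0, 0, -1]

```text
time_s: 13.85
ee_pos: [0.6099, -0.2641, 0.0952]
eef_rot: [-3.139, -0.001, 1.571]
force: [-0.4, 0.4, -4.3]
grip_width: 0.029
grip_force: 20.0
```

>>> jog_arm:
  motion:
    - [0, 0, 0.003, 0, 0, 0, -1]
    - [0, 0, 0.002, 0, 0, 0, -1]
    - [0, 0, 0.001, 0, 0, 0, -1]
    - [0, 0, 0, 0, 0, 0, -1]
    - [0, 0, 0, 0, 0, 0, -1]

```text
time_s: 14.35
ee_pos: [0.6108, -0.2653, 0.0915]
eef_rot: [3.141, 0.0, 1.571]
force: [0.1, 0.1, -5.2]
grip_width: 0.0295
grip_force: 20.0
```

>>> jog_arm:
  motion:
    - [0.001, 0, 0.001, 0, 0, 0, -1]
    - [0, 0, 0.0005, 0, 0, 0, -1]
    - [0, 0, 0, 0, 0, 0, -1]

```text
time_s: 14.65
ee_pos: [0.6109, -0.2641, 0.0902]
eef_rot: [3.141, 0.0, 1.571]
force: [-0.6, 2.6, 2.6]
grip_width: 0.0294
grip_force: 20.0
```

>>> jog_arm:
  motion:
    - [0, 0, 0.0005, 0, 0, 0, -1]
    - [0, 0, 0, 0, 0, 0, -1]
    - [0, 0, 0, 0, 0, 0, -1]

```text
time_s: 14.95
ee_pos: [0.611, -0.2641, 0.0902]
eef_rot: [3.14, 0.0, 1.571]
force: [-3.0, 3.6, 8.4]
grip_width: 0.0295
grip_force: 20.0
```

Contact made. I release, retreat and check.

>>> jog_arm:
  motion:
    - [0, 0, -0.0005, 0, 0, 0, 0.6]
    - [0, 0, 0, 0, 0, 0, 0.6]
    - [0, 0, 0, 0, 0, 0, 0.6]
    - [0, 0, 0, 0, 0, 0, 0.6]
    - [0, 0, 0, 0, 0, 0, 0.6]

```text
time_s: 15.45
ee_pos: [0.6106, -0.2642, 0.0893]
eef_rot: [-3.141, -0.0, 1.571]
force: [-0.6, 0.3, 0.4]
grip_width: 0.0656
grip_force: 0.0
```

>>> jog_arm:
  motion:
    - [0, 0, -0.02, 0, 0, 0, 1]
    - [0, 0, -0.035, 0, 0, 0, 1]
    - [0, 0, -0.035, 0, 0, 0, 1]
    - [0, 0, -0.025, 0, 0, 0, 1]
    - [0, 0, 0, 0, 0, 0, 1]

```text
time_s: 15.95
ee_pos: [0.6117, -0.2647, 0.2087]
eef_rot: [3.136, 0.003, 1.571]
force: [-0.3, 0.4, -0.1]
grip_width: 0.0939
grip_force: 0.0
```

Run:
```python
from h import *
m,im=shot('wrist','w6'); h=cv2.cvtColor(im,cv2.COLOR_RGB2HSV)
o=ctrl.get_obs();print(o['ee_pos'],o['eef_rot'])
print('disc',disc(m,im,(.6105,-.2637)))
c=proj(m,[[.6105,-.264,.12]])[0]; print(c)
k=(h[...,1]>90)&((h[...,0]<14)|(h[...,0]>170)); p=np.argwhere(k)[:,::-1]; p=p[(abs(p-c)<35).all(1)]
x=int(c[0]); print(p.max(0)); print(rim(m,p,(x-12,x+13),.12,.015,(.6105,-.264)))
print(go(.507,-.437,.2,np.pi/2))
```

```text
[ 0.61109473 -0.26435818  0.20600762] [3.13894377e+00 1.33683526e-03 1.57083401e+00]
disc (array([ 0.61051497, -0.26363461]), np.float64(0.5046391919796347))
[253.01408824 189.02890165]
[287 203]
(array([ 0.61095752, -0.26239138]), np.float64(0.29579756849908156))
(array([-172.6, -104.1,    6. ]), array([0.003, 0.001, 0.   ]))
```

>>> jog_arm:
  motion:
    - [-0.02, -0.012, 0.006, 0, 0, 0, 1]
    - [-0.035, -0.021, 0, 0, 0, 0, 1]
    - [-0.035, -0.021, 0, 0, 0, 0, 1]
    - [-0.035, -0.021, 0, 0, 0, 0, 1]
    - [-0.028, -0.017, 0, 0, 0, 0, 1]

```text
time_s: 16.5
ee_pos: [0.5169, -0.4186, 0.1967]
eef_rot: [-3.14, -0.001, 1.57]
force: [-0.8, 0.1, 0.4]
grip_width: 0.0938
grip_force: 0.0
```

>>> jog_arm:
  motion:
    - [-0.016, -0.01, 0, 0, 0, 0, 1]
    - [-0.004, -0.002, 0, 0, 0, 0, 1]
    - [0, 0, 0, 0, 0, 0, 1]
    - [0, 0, 0, 0, 0, 0, 1]

```text
time_s: 16.9
ee_pos: [0.5075, -0.4359, 0.1982]
eef_rot: [-3.141, -0.0, 1.572]
force: [0.8, -0.1, 0.2]
grip_width: 0.094
grip_force: 0.0
```

Run:
```python
from h import *
m,im=shot('wrist','w7'); c=proj(m,[[.507,-.437,.062],[.507,-.437,0]]); print(c, ctrl.get_obs()['ee_pos'],ctrl.get_obs()['qpos'])
x,y=c[0].astype(int); cr=im[y-60:y+60,x-70:x+70]; cv2.imwrite('pics/w7c.png',cv2.resize(cr[...,::-1],None,fx=5,fy=5,interpolation=2)); print(x-70,y-60)
```

```text
[[254.42805464 180.36250219]
 [254.5073689  170.12209838]] [ 0.50756288 -0.43586154  0.19830914] [-7.64352254e-01  5.78034911e-01  1.14327746e+00  1.88918357e-04
  1.42050423e+00 -7.66002485e-01]
184 120
```

View pics/w7c.png

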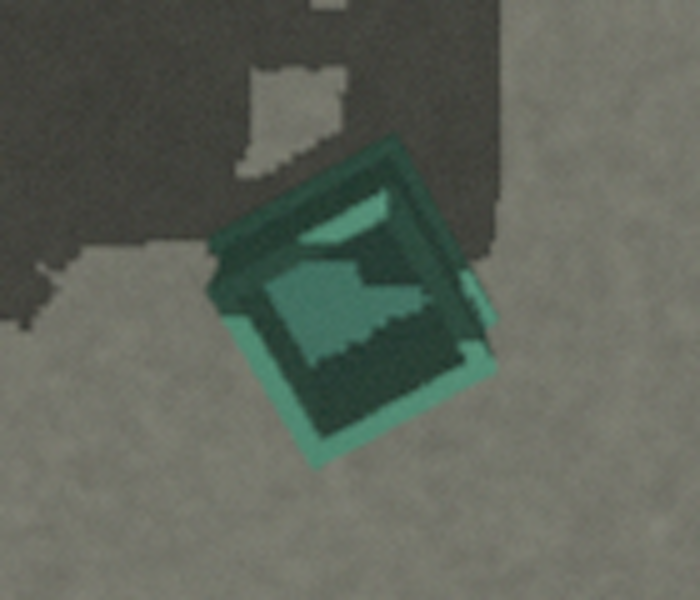

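The crop shows the censer's rim corners at left (213,287), bottom (317,468) and right (496,366), at 5x with origin (184,120). The walls are turned about 30° in the image.

Run:
```python
from h import *
m=ctrl.camera_model('wrist'); k=np.array([[213,287],[317,468],[496,366]])/5-.4+[184,120]
p=onplane(m,k,.062)[:,:2]; print(p, np.hypot(*(p[0]-p[1])),np.hypot(*(p[2]-p[1])))
a=np.degrees(np.arctan2(*(p[2]-p[1])[::-1])),np.degrees(np.arctan2(*(p[0]-p[1])[::-1])); print(a)
c=(p[0]+p[2])/2
# refine with mask: lower-left and lower-right edges fit as lines
im=cv2.cvtColor(cv2.imread('pics/w7.png'),cv2.COLOR_BGR2HSV); g=(im[...,1]>70)&(im[...,0]>65)&(im[...,0]<95); q=np.argwhere(g)[:,::-1]; q=q[(abs(q-[254,180])<45).all(1)]
def edge(xs): 
    e=np.float32([[x,q[q[:,0]==x][:,1].max()+.5] for x in xs]); w=(onplane(m,e,.062)[:,:2]*1000).astype(np.float32); return cv2.fitLine(w,cv2.DIST_HUBER,0,.01,.01).ravel()
L,Rr=edge(range(229,246)),edge(range(250,281)); print([np.degrees(np.arctan2(l[1],l[0])) for l in (L,Rr)])
# centre: 23 mm inward from both lines
A=[];b=[]
for l in (L,Rr):
    n=np.array([-l[1],l[0]]); n*=np.sign(n@(c*1000-l[2:])); A.append(n); b.append(n@l[2:]+23)
print('corner centre',c,'line centre',np.linalg.solve(A,b))
m2,t=shot('top'); cc,ar,cn=blob(mask(t,'green'),(226,145),10); print('felt',rect_yaw(m2,cn,.024))
```

```text
[[ 0.47707595 -0.43341793]
 [ 0.49900757 -0.47371023]
 [ 0.53759816 -0.4506296 ]] 0.045874449716808305 0.044966088953356576
(np.float64(30.88320321756787), np.float64(118.56002414182393))
[np.float32(-60.468685), np.float32(29.5079)]
corner centre [ 0.50733705 -0.44202376] line centre [ 506.79248 -442.69128]
felt (array([663.38140869, 105.15641022]), (68.40376281738281, 68.69342803955078), 32.37677001953125)
```

>>> jog_arm:
  motion:
    - [0, 0, 0, 0, 0, -0.129, 1]
    - [0, 0, 0, 0, 0, -0.128, 1]
    - [0, 0, 0, 0, 0, -0.128, 1]
    - [0, 0, 0, 0, 0, -0.128, 1]
    - [-0.0054, -0.0038, 0.015, 0, 0, 0, 1]

```text
time_s: 17.5
ee_pos: [0.5073, -0.4432, 0.1852]
eef_rot: [3.14, 0.004, 2.088]
force: [1.0, 0.0, 0.2]
grip_width: 0.0938
grip_force: 0.0
```

>>> jog_arm:
  motion:
    - [0, 0, 0.035, 0, 0, 0, 1]
    - [0, 0, 0.035, 0, 0, 0, 1]
    - [0, 0, 0.03, 0, 0, 0, 1]
    - [0, 0, 0, 0, 0, 0, 1]
    - [0, 0, 0, 0, 0, 0, 1]

```text
time_s: 18.0
ee_pos: [0.5062, -0.4437, 0.0836]
eef_rot: [-3.141, -0.0, 2.082]
force: [-0.8, 0.3, 1.2]
grip_width: 0.0939
grip_force: 0.0
```

Run:
```python
from h import *
print(ctrl.get_obs()['ee_pos'],ctrl.get_obs()['eef_rot'],go(.5069,-.4425,.0232,np.radians(119.5)))
```

```text
[ 0.50616569 -0.44366556  0.08359486] [-3.14148082e+00 -3.40278767e-04  2.08196840e+00] (array([ 0.6,  1.2, 60.4]), array([-0.   , -0.   , -0.004]))
```

>>> jog_arm:
  motion:
    - [0.0005, 0.001, 0.025, 0, 0, -0.004, 1]
    - [0, 0, 0.02, 0, 0, 0, 1]
    - [0, 0, 0.01, 0, 0, 0, 1]
    - [0, 0, 0.005, 0, 0, 0, 1]
    - [0, 0, 0, 0, 0, 0, 1]

```text
time_s: 18.5
ee_pos: [0.5069, -0.4431, 0.0242]
eef_rot: [3.141, 0.001, 2.087]
force: [0.5, 0.1, 0.6]
grip_width: 0.0941
grip_force: 0.0
```

>>> jog_arm:
  motion:
    - [0, 0, 0, 0, 0, 0, -1]
    - [0, 0, 0, 0, 0, 0, -1]
    - [0, 0, 0, 0, 0, 0, -1]
    - [0, 0, 0, 0, 0, 0, -1]
    - [0, 0, 0, 0, 0, 0, -1]

```text
time_s: 19.0
ee_pos: [0.5066, -0.4428, 0.0236]
eef_rot: [3.142, 0.0, 2.088]
force: [-0.6, 0.2, -0.1]
grip_width: 0.0576
grip_force: 0.0
```

>>> jog_arm:
  motion:
    - [0, 0, 0, 0, 0, 0, -1]
    - [0, 0, 0, 0, 0, 0, -1]
    - [0, 0, 0, 0, 0, 0, -1]
    - [0, 0, 0, 0, 0, 0, -1]
    - [0, 0, 0, 0, 0, 0, -1]

```text
time_s: 19.5
ee_pos: [0.5066, -0.4428, 0.0235]
eef_rot: [3.142, 0.0, 2.088]
force: [0.8, 0.2, 1.1]
grip_width: 0.0459
grip_force: 20.0
```

>>> jog_arm:
  motion:
    - [0, 0, -0.018, 0, 0, 0, -1]
    - [0, 0, -0.042, 0, 0, 0, -1]
    - [0, 0, -0.048, 0, 0, 0, -1]
    - [0, 0, -0.045, 0, 0, 0, -1]
    - [0, 0, -0.023, 0, 0, 0, -1]

```text
time_s: 20.0
ee_pos: [0.507, -0.4432, 0.2034]
eef_rot: [3.141, 0.004, 2.088]
force: [0.2, -0.5, -5.7]
grip_width: 0.046
grip_force: 20.0
```

>>> jog_arm:
  motion:
    - [0.012, 0.012, 0, 0, 0, 0, -1]
    - [0.025, 0.0255, 0, 0, 0, 0, -1]
    - [0.025, 0.0255, 0, 0, 0, 0, -1]
    - [0.025, 0.0255, 0, 0, 0, 0, -1]
    - [0.025, 0.0255, 0, 0, 0, 0, -1]

```text
time_s: 20.5
ee_pos: [0.5499, -0.2865, 0.1971]
eef_rot: [-3.14, -0.003, 2.088]
force: [0.8, -0.5, -3.9]
grip_width: 0.0455
grip_force: 20.0
```

>>> jog_arm:
  motion:
    - [0.025, 0.0255, 0, 0, 0, 0, -1]
    - [0.025, 0.0255, 0, 0, 0, 0, -1]
    - [0.025, 0.0255, 0, 0, 0, 0, -1]
    - [0.025, 0.0255, 0, 0, 0, 0, -1]
    - [0.025, 0.0255, 0, 0, 0, 0, -1]

```text
time_s: 21.0
ee_pos: [0.5987, -0.1149, 0.1972]
eef_rot: [-3.139, -0.002, 2.088]
force: [0.8, -0.3, -5.0]
grip_width: 0.0457
grip_force: 20.0
```

>>> jog_arm:
  motion:
    - [0.025, 0.0255, 0, 0, 0, 0, -1]
    - [0.025, 0.0255, 0, 0, 0, 0, -1]
    - [0.025, 0.0255, 0, 0, 0, 0, -1]
    - [0.025, 0.0255, 0, 0, 0, 0, -1]
    - [0.025, 0.0255, 0, 0, 0, 0, -1]

```text
time_s: 21.5
ee_pos: [0.6475, 0.0565, 0.197]
eef_rot: [-3.139, -0.002, 2.088]
force: [0.6, 0.1, -4.3]
grip_width: 0.0458
grip_force: 20.0
```

>>> jog_arm:
  motion:
    - [0.025, 0.0255, 0, 0, 0, 0, -1]
    - [0.011, 0.012, 0, 0, 0, 0, -1]
    - [0, 0, 0, 0, 0, 0, -1]
    - [0, 0, 0, 0, 0, 0, -1]
    - [0, 0, 0, 0, 0, 0, -1]

```text
time_s: 22.0
ee_pos: [0.6629, 0.103, 0.1989]
eef_rot: [-3.141, -0.0, 2.087]
force: [-0.3, -0.7, -5.0]
grip_width: 0.046
grip_force: 20.0
```

Run:
```python
from h import *
m,im=shot('wrist','w8')
o=ctrl.get_obs();print(o['ee_pos'],o['eef_rot'],o['qpos'],o['grip_width'])
print(proj(m,[[.6637,.1044,.024]]), go(.6637,.1044,.1,np.radians(120)))
```

```text
[0.66301366 0.10296504 0.19920001] [-3.14108876e+00 -9.17946620e-05  2.08645323e+00] [ 9.95404645e-02  5.82407602e-01  1.13453470e+00 -1.20998007e-04
  1.42514835e+00 -4.16098867e-01] 0.04597100633431612
[[256.1479771  171.97350959]] (array([ 0.9,  1.4, 99.2]), array([-0.001, -0.   , -0.008]))
```

View pics/w8.png

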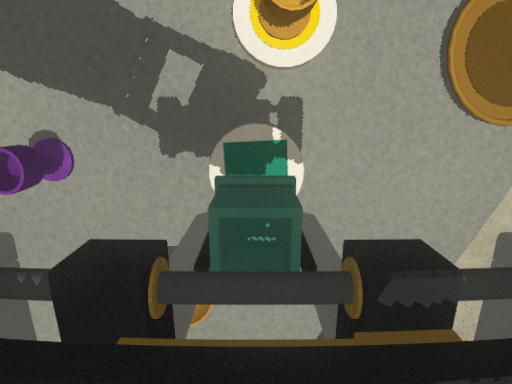

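The square felt's upper edge runs from (224,143) to (287,140), so the felt is turned about 3° more than the censer. I fit that edge here and also in the earlier clear view w4.

Run:
```python
from h import *
def camat(pos,rot):
    o=ctrl.get_obs(); w=ctrl.camera_model('wrist'); R0=Rn.from_euler('xyz',o['eef_rot']).as_matrix(); C=cv2.Rodrigues(w['rvec'])[0]
    R1=Rn.from_euler('xyz',rot).as_matrix(); Cn=C@R0@R1.T; c=R1@R0.T@(-C.T@w['tvec'].ravel()-o['ee_pos'])+pos
    return dict(w,rvec=cv2.Rodrigues(Cn)[0].ravel(),tvec=-Cn@c)
def green(f): h=cv2.cvtColor(cv2.imread(f),cv2.COLOR_BGR2HSV); return ((h[...,1]>90)&(h[...,0]>65)&(h[...,0]<95)).astype(np.uint8)
m4=camat([.4321598,.10594812,.19843646],[-3.14076337,0,1.57130248])
c,a,k=blob(green('pics/w4.png'),(445,172),20); print('w4',a,rect_yaw(m4,k,.024))
m=ctrl.camera_model('wrist'); g=green('pics/w8.png')
e=np.float32([[x,100+np.argmax(g[100:170,x])-.5] for x in range(230,283)]); w=(onplane(m,e,.024)[:,:2]*1000).astype(np.float32); l=cv2.fitLine(w,cv2.DIST_HUBER,0,.01,.01).ravel(); print('edge',np.degrees(np.arctan2(l[1],l[0])))
im=cv2.imread('pics/w8.png'); print(disc(m,im,(.6637,.1044),arc=range(20,221,4)))
```

```text
w4 3380 (array([664.35839844, 104.36940765]), (73.69296264648438, 73.93211364746094), 32.29778289794922)
edge 32.947697
(array([0.66383884, 0.10397456]), np.float64(0.34391389022750407))
```

>>> jog_arm:
  motion:
    - [0.0006, 0.0015, 0.02, 0, 0, -0.05, -1]
    - [0, 0, 0.04, 0, 0, 0, -1]
    - [0, 0, 0.04, 0, 0, 0, -1]
    - [0, 0, 0.025, 0, 0, 0, -1]
    - [0, 0, 0.012, 0, 0, 0, -1]

```text
time_s: 22.55
ee_pos: [0.6631, 0.1043, 0.0598]
eef_rot: [-3.138, -0.002, 2.137]
force: [0.6, -0.5, -5.2]
grip_width: 0.0458
grip_force: 20.0
```

>>> jog_arm:
  motion:
    - [0, 0, 0.006, 0, 0, 0, -1]
    - [0, 0, 0.003, 0, 0, 0, -1]
    - [0, 0, 0.001, 0, 0, 0, -1]
    - [0, 0, 0, 0, 0, 0, -1]
    - [0, 0, 0, 0, 0, 0, -1]

```text
time_s: 23.05
ee_pos: [0.6646, 0.1054, 0.0534]
eef_rot: [3.14, 0.001, 2.138]
force: [0.1, -0.8, -4.4]
grip_width: 0.0458
grip_force: 20.0
```

Run:
```python
from h import *
print(ctrl.get_obs()['ee_pos'],go(.6637,.104,.0475,2.1363))
```

```text
[0.6646251  0.10544801 0.05338878] (array([-0.7, -1.6,  5.9]), array([0.001, 0.001, 0.002]))
```

>>> jog_arm:
  motion:
    - [-0.0005, -0.001, 0.002, 0, 0, 0, -1]
    - [0, 0, 0.002, 0, 0, 0, -1]
    - [0, 0, 0.001, 0, 0, 0, -1]
    - [0, 0, 0, 0, 0, 0, -1]
    - [0, 0, 0, 0, 0, 0, -1]

```text
time_s: 23.55
ee_pos: [0.6637, 0.1044, 0.0475]
eef_rot: [3.142, 0.0, 2.138]
force: [-0.0, 0.5, -3.6]
grip_width: 0.0455
grip_force: 20.0
```

>>> jog_arm:
  motion:
    - [0, 0, 0.0005, 0, 0, 0, -1]
    - [0, 0, 0.0005, 0, 0, 0, -1]
    - [0, 0, 0, 0, 0, 0, -1]

```text
time_s: 23.85
ee_pos: [0.6637, 0.1044, 0.0475]
eef_rot: [3.141, 0.0, 2.138]
force: [-4.4, -0.6, 5.9]
grip_width: 0.0458
grip_force: 20.0
```

>>> jog_arm:
  motion:
    - [0, 0, -0.0005, 0, 0, 0, 0.6]
    - [0, 0, 0, 0, 0, 0, 0.6]
    - [0, 0, 0, 0, 0, 0, 0.6]
    - [0, 0, 0, 0, 0, 0, 0.6]
    - [0, 0, 0, 0, 0, 0, 0.6]

```text
time_s: 24.35
ee_pos: [0.6637, 0.1044, 0.0469]
eef_rot: [3.142, -0.0, 2.138]
force: [-0.4, 0.3, 0.4]
grip_width: 0.0754
grip_force: 0.0
```

>>> jog_arm:
  motion:
    - [0, 0, -0.02, 0, 0, 0, 1]
    - [0, 0, -0.04, 0, 0, 0, 1]
    - [0, 0, -0.045, 0, 0, 0, 1]
    - [0, 0, -0.035, 0, 0, 0, 1]
    - [0, 0, -0.015, 0, 0, 0, 1]

```text
time_s: 24.85
ee_pos: [0.6646, 0.1046, 0.206]
eef_rot: [3.137, 0.002, 2.138]
force: [0.4, -0.7, -0.1]
grip_width: 0.0938
grip_force: 0.0
```

>>> jog_arm:
  motion:
    - [0, 0, 0, 0, 0, 0, 1]
    - [0, 0, 0, 0, 0, 0, 1]

```text
time_s: 25.05
ee_pos: [0.6632, 0.1044, 0.1999]
eef_rot: [-3.14, -0.001, 2.138]
force: [0.7, 0.4, -1.0]
grip_width: 0.094
grip_force: 0.0
```

Run:
```python
from h import *
m,im=shot('wrist','w9'); o=ctrl.get_obs(); print(o['ee_pos'],o['eef_rot'])
print('disc',disc(m,im,(.6638,.1043)),proj(m,[[.6637,.1044,.024]]))
x,y=proj(m,[[.6637,.1044,.05]])[0].astype(int); print(x-60,y-60); cv2.imwrite('pics/w9c.png',cv2.resize(im[y-60:y+60,x-60:x+60,::-1],None,fx=5,fy=5,interpolation=2))
print(go(.38,.275,.2,2.138))
```

```text
[0.66304184 0.10436985 0.19943723] [-3.13860968e+00 -1.52349538e-03  2.13778294e+00]
disc (array([0.66334706, 0.10451559]), np.float64(0.5177856896759515)) [[255.49332803 172.80290514]]
195 117
(array([ 296. , -147.1,    0.3]), array([-0.003, -0.002, -0.   ]))
```

View pics/w9c.png

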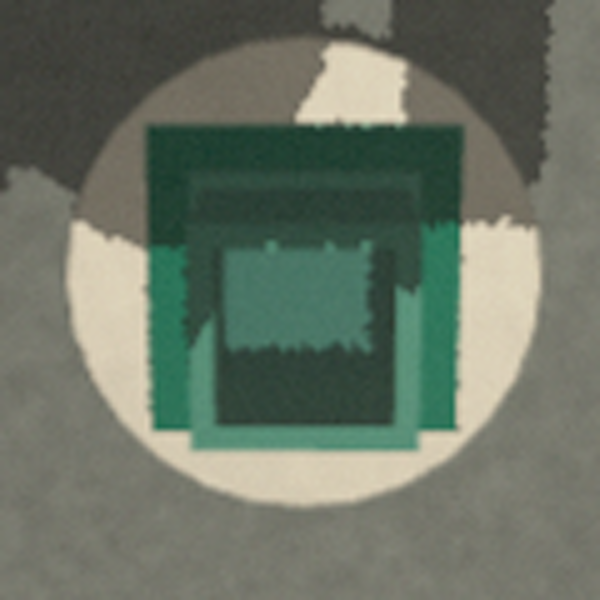

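The crop shows the censer parallel to and centred on the square felt. I move to the ram.

>>> jog_arm:
  motion:
    - [0.018, -0.009, 0, 0, 0, 0, 1]
    - [0.034, -0.017, 0, 0, 0, 0, 1]
    - [0.034, -0.017, 0, 0, 0, 0, 1]
    - [0.034, -0.017, 0, 0, 0, 0, 1]
    - [0.034, -0.017, 0, 0, 0, 0, 1]

```text
time_s: 25.6
ee_pos: [0.514, 0.1933, 0.1999]
eef_rot: [-3.139, -0.001, 2.138]
force: [0.3, -0.1, -0.3]
grip_width: 0.094
grip_force: 0.0
```

>>> jog_arm:
  motion:
    - [0.034, -0.017, 0, 0, 0, 0, 1]
    - [0.034, -0.017, 0, 0, 0, 0, 1]
    - [0.034, -0.017, 0, 0, 0, 0, 1]
    - [0.028, -0.013, 0, 0, 0, 0, 1]
    - [0.012, -0.006, 0, 0, 0, 0, 1]

```text
time_s: 26.1
ee_pos: [0.3785, 0.2758, 0.2006]
eef_rot: [-3.139, -0.0, 2.139]
force: [0.4, -0.1, 0.6]
grip_width: 0.0942
grip_force: 0.0
```

>>> jog_arm:
  motion:
    - [0, 0, 0, 0, 0, -0.1, 1]
    - [0, 0, 0, 0, 0, -0.1, 1]
    - [0, 0, 0, 0, 0, 0, 1]
    - [0, 0, 0, 0, 0, 0, 1]

```text
time_s: 26.5
ee_pos: [0.3809, 0.2748, 0.2012]
eef_rot: [-3.14, -0.0, 2.334]
force: [-0.5, -0.1, -0.5]
grip_width: 0.094
grip_force: 0.0
```

Run:
```python
from h import *
m=ctrl.camera_model('wrist'); im=cv2.cvtColor(cv2.imread('pics/w9.png'),cv2.COLOR_BGR2RGB)
m,im=shot('wrist','w10'); o=ctrl.get_obs(); print(o['ee_pos'],o['eef_rot'],o['qpos'])
c=proj(m,[[.38,.275,0],[.38,.275,.04]]); print(c); x,y=c[0].astype(int); print(x-60,y-60); cv2.imwrite('pics/w10c.png',cv2.resize(im[y-60:y+60,x-60:x+60,::-1],None,fx=5,fy=5,interpolation=2))
```

```text
[0.38084674 0.27487511 0.20136249] [-3.14061690e+00 -2.29186227e-04  2.33459984e+00] [ 5.47160459e-01  1.24338753e-01  1.74359285e+00  1.47297826e-05
  1.27466326e+00 -2.16647471e-01]
[[254.60418792 168.26944804]
 [254.52937539 174.21549764]]
194 108
```

View pics/w10c.png

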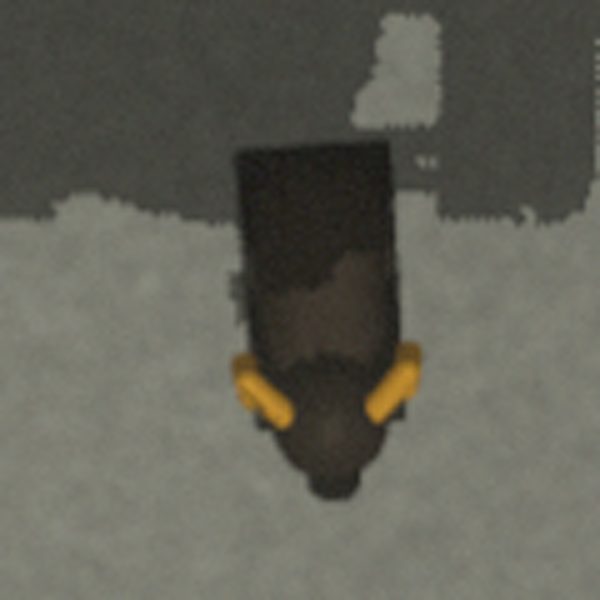

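The crop shows the ram with its head towards the image bottom. The foot corners at 5x (origin (194,108)) are (238,152), (389,143), (403,417) and (264,428), turned about 4° anticlockwise.

Run:
```python
from h import *
m=ctrl.camera_model('wrist'); k=np.array([[238,152],[389,143],[403,417],[264,428]])/5-.4+[194,108]
p=onplane(m,k,.010)[:,:2]; d=lambda a,b:(np.hypot(*(p[b]-p[a]))*1000,np.degrees(np.arctan2(*(p[b]-p[a])[::-1])))
print(p,'back',d(0,1),'L',d(3,0),'R',d(2,1),'front',d(3,2))
# side edges of the dark foot by line fit, between rows 155..185
g=cv2.imread('pics/w10.png').max(2); A=[]
for rows,s in ((range(141,164),0),):
    L=[];Rr=[]
    for r in rows:
        c=np.where(g[r,235:285]<48)[0]+235; L.append([c.min()-.5,r]); Rr.append([c.max()+.5,r])
    for e in (L,Rr):
        w=(onplane(m,e,.01)[:,:2]*1000).astype(np.float32); l=cv2.fitLine(w,cv2.DIST_HUBER,0,.01,.01).ravel(); print(np.degrees(np.arctan2(l[1],l[0]))%180,l[2:])
y=np.radians(137.4); b=(p[0]+p[1])/2; ctr=b-.035*np.array([np.cos(y),np.sin(y)]); print('centre from back',ctr,'mean',p.mean(0))
m2,t=shot('top'); cc,ar,cn=blob(mask(t,'black'),(121,188),10); print('felt',rect_yaw(m2,cn,.024))
```

```text
[[0.34142764 0.29192594]
 [0.36633811 0.31880032]
 [0.41677784 0.27244471]
 [0.3934566  0.24612336]] back (np.float64(36.643746974619866), np.float64(47.171874013388155)) L (np.float64(69.31730806653498), np.float64(138.64161777678063)) R (np.float64(68.50554626567573), np.float64(137.41607022288784)) front (np.float64(35.16666034152566), np.float64(48.45841524950966))
142.21327 [353.77292 280.37088]
136.90584 [382.55542 303.3161 ]
centre from back [0.37964627 0.28167247] mean [0.37950005 0.28232358]
felt (array([526.72601318, 433.07748413]), (77.2239761352539, 45.814788818359375), 64.28224182128906)
```

>>> jog_arm:
  motion:
    - [0, 0, 0, 0, 0, -0.07, 1]
    - [0.01, 0, 0.03, 0, 0, 0, 1]
    - [0, 0, 0.04, 0, 0, 0, 1]
    - [0, 0, 0.03, 0, 0, 0, 1]
    - [0, 0, 0.015, 0, 0, 0, 1]

```text
time_s: 27.1
ee_pos: [0.3723, 0.2811, 0.0843]
eef_rot: [-3.138, -0.001, 2.406]
force: [-0.3, 0.2, 0.3]
grip_width: 0.0936
grip_force: 0.0
```

>>> jog_arm:
  motion:
    - [0, 0, 0, 0, 0, 0, 1]
    - [0, 0, 0, 0, 0, 0, 1]
    - [0, 0, 0, 0, 0, 0, 1]

```text
time_s: 27.4
ee_pos: [0.3738, 0.2821, 0.088]
eef_rot: [3.14, 0.0, 2.407]
force: [0.0, 0.4, -0.2]
grip_width: 0.094
grip_force: 0.0
```

Run:
```python
from h import *
print(ctrl.get_obs()['ee_pos'],ctrl.get_obs()['eef_rot'],go(.3759,.2852,.0165,2.405))
```

```text
[0.37383901 0.28212908 0.0880449 ] [3.13988557e+00 4.64708636e-04 2.40717888e+00] (array([ 0.6,  3.5, 71.6]), array([0.002, 0.   , 0.002]))
```

>>> jog_arm:
  motion:
    - [0.0005, 0.0035, 0.025, 0, 0, 0.002, 1]
    - [0, 0, 0.024, 0, 0, 0, 1]
    - [0, 0, 0.013, 0, 0, 0, 1]
    - [0, 0, 0.006, 0, 0, 0, 1]
    - [0, 0, 0.003, 0, 0, 0, 1]

```text
time_s: 27.9
ee_pos: [0.3755, 0.285, 0.0162]
eef_rot: [3.141, 0.0, 2.406]
force: [-0.2, -0.6, 1.1]
grip_width: 0.0944
grip_force: 0.0
```

>>> jog_arm:
  motion:
    - [0, 0, 0, 0, 0, 0, -1]
    - [0, 0, 0, 0, 0, 0, -1]
    - [0, 0, 0, 0, 0, 0, -1]
    - [0, 0, 0, 0, 0, 0, -1]
    - [0, 0, 0, 0, 0, 0, -1]
  squeeze: 25

```text
time_s: 28.4
ee_pos: [0.3753, 0.2848, 0.0162]
eef_rot: [3.141, 0.0, 2.406]
force: [-0.4, -0.9, -0.0]
grip_width: 0.0577
grip_force: 0.0
```

>>> jog_arm:
  motion:
    - [0, 0, 0, 0, 0, 0, -1]
    - [0, 0, 0, 0, 0, 0, -1]
    - [0, 0, 0, 0, 0, 0, -1]
    - [0, 0, 0, 0, 0, 0, -1]
    - [0, 0, 0, 0, 0, 0, -1]

```text
time_s: 28.9
ee_pos: [0.3753, 0.2848, 0.016]
eef_rot: [3.141, -0.0, 2.406]
force: [0.4, 0.2, 0.1]
grip_width: 0.0298
grip_force: 25.0
```

>>> jog_arm:
  motion:
    - [0, 0, 0, 0, 0, 0, -1]
    - [0, 0, 0, 0, 0, 0, -1]

```text
time_s: 29.1
ee_pos: [0.3753, 0.2848, 0.016]
eef_rot: [3.141, 0.0, 2.406]
force: [0.6, 0.7, -0.1]
grip_width: 0.0299
grip_force: 25.0
```

>>> jog_arm:
  motion:
    - [0, 0, -0.018, 0, 0, 0, -1]
    - [0, 0, -0.042, 0, 0, 0, -1]
    - [0, 0, -0.048, 0, 0, 0, -1]
    - [0, 0, -0.045, 0, 0, 0, -1]
    - [0, 0, -0.025, 0, 0, 0, -1]

```text
time_s: 29.6
ee_pos: [0.3754, 0.2849, 0.197]
eef_rot: [3.139, 0.001, 2.406]
force: [0.1, 0.4, -6.8]
grip_width: 0.0295
grip_force: 25.0
```

>>> jog_arm:
  motion:
    - [0, 0, 0, 0, 0, 0.08, -1]
    - [0, 0, 0, 0, 0, 0.14, -1]
    - [0, 0, 0, 0, 0, 0.14, -1]
    - [0, 0, 0, 0, 0, 0.14, -1]
    - [0, 0, 0, 0, 0, 0.14, -1]

```text
time_s: 30.1
ee_pos: [0.3747, 0.2845, 0.1931]
eef_rot: [-3.14, 0.001, 1.76]
force: [0.4, 0.9, -6.0]
grip_width: 0.0297
grip_force: 25.0
```

>>> jog_arm:
  motion:
    - [0, 0, 0, 0, 0, 0.14, -1]
    - [0, 0, 0, 0, 0, 0.14, -1]
    - [0, 0, 0, 0, 0, 0.14, -1]
    - [0, 0, 0, 0, 0, 0.14, -1]
    - [0, 0, 0, 0, 0, 0.083, -1]

```text
time_s: 30.6
ee_pos: [0.3748, 0.2844, 0.1931]
eef_rot: [-3.141, 0.002, 1.117]
force: [0.1, 0.0, -6.1]
grip_width: 0.0296
grip_force: 25.0
```

>>> jog_arm:
  motion:
    - [0.02, 0.006, 0, 0, 0, 0, -1]
    - [0.036, 0.013, 0, 0, 0, 0, -1]
    - [0.036, 0.013, 0, 0, 0, 0, -1]
    - [0.036, 0.013, 0, 0, 0, 0, -1]
    - [0.036, 0.013, 0, 0, 0, 0, -1]

```text
time_s: 31.1
ee_pos: [0.4991, 0.4082, 0.1926]
eef_rot: [-3.141, 0.002, 1.123]
force: [0.6, 0.1, -4.6]
grip_width: 0.0298
grip_force: 25.0
```

>>> jog_arm:
  motion:
    - [0.028, 0.01, 0, 0, 0, 0, -1]
    - [0.012, 0.004, 0, 0, 0, 0, -1]
    - [0, 0, 0, 0, 0, 0, -1]
    - [0, 0, 0, 0, 0, 0, -1]
    - [0, 0, 0, 0, 0, 0, -1]

```text
time_s: 31.6
ee_pos: [0.528, 0.4369, 0.1937]
eef_rot: [-3.141, 0.001, 1.123]
force: [0.0, 2.0, -6.5]
grip_width: 0.0301
grip_force: 25.0
```

Run:
```python
from h import *
m,im=shot('wrist','w11'); o=ctrl.get_obs(); print(o['ee_pos'],o['eef_rot'],o['qpos'],o['grip_width'])
R0=Rn.from_euler('xyz',o['eef_rot']).as_matrix(); C=cv2.Rodrigues(m['rvec'])[0]
def camat(pos,rot):
    R1=Rn.from_euler('xyz',rot).as_matrix(); Cn=C@R0@R1.T; c=R1@R0.T@(-C.T@m['tvec'].ravel()-o['ee_pos'])+pos
    return dict(m,rvec=cv2.Rodrigues(Cn)[0].ravel(),tvec=-Cn@c)
for f,pos,rot in (('w3',[.60430384,.27370462,.20543547],[3.13743762,-.00158766,1.57379372]),('w2',[.60203721,.2723714,.19975032],[3.14144821,0,1.57269686])):
    w=cv2.imread(f'pics/{f}.png'); k=(w.max(2)<60).astype(np.uint8); mm=camat(pos,rot)
    c,a,cn=blob(k,(188,35),15); print(f,c,a,rect_yaw(mm,cn,.024), disc(mm,w,(.527,.4325)))
print('now',disc(m,im,(.527,.4325),arc=range(-25,155,4)))
```

```text
[0.52808444 0.43701724 0.19407932] [-3.14144508e+00  2.56169627e-04  1.12269573e+00] [6.37892003e-01 6.20969896e-01 1.08650897e+00 1.12926755e-05
 1.43440921e+00 1.08599108e+00] 0.029982376700161788
w3 [184.48606979  34.76440357] 3697 (array([525.90765381, 430.59472656]), (85.989501953125, 55.2941780090332), 64.7428970336914) (array([0.52582354, 0.43074063]), np.float64(1.4521559414496892))
w2 [185.99174691  32.57303989] 3635 (array([526.57489014, 432.28265381]), (86.4140625, 55.436214447021484), 64.42278289794922) (array([0.52690276, 0.43181788]), np.float64(1.1383085069328476))
now (array([0.52658389, 0.4316298 ]), np.float64(0.16757098408826804))
```

View pics/w11.png

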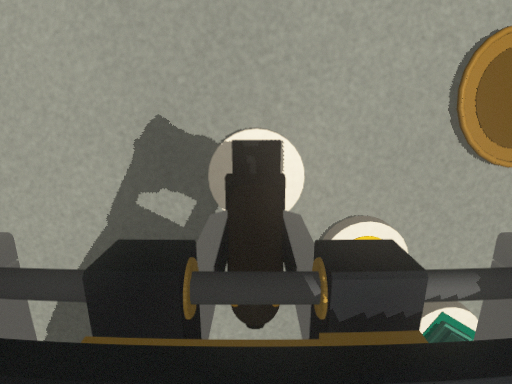

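The ram hangs level over the oblong disc, whose centre is near (256,175), and its foot is parallel to the felt edge at row 140. I lower it.

>>> jog_arm:
  motion:
    - [0, 0.001, 0.02, 0, 0, -0.002, -1]
    - [0, 0, 0.04, 0, 0, 0, -1]
    - [0, 0, 0.04, 0, 0, 0, -1]
    - [0, 0, 0.025, 0, 0, 0, -1]
    - [0, 0, 0.012, 0, 0, 0, -1]

```text
time_s: 32.15
ee_pos: [0.5283, 0.4361, 0.0545]
eef_rot: [-3.14, 0.003, 1.125]
force: [0.1, 0.3, -5.6]
grip_width: 0.0301
grip_force: 25.0
```

>>> jog_arm:
  motion:
    - [0, 0, 0.006, 0, 0, 0, -1]
    - [0, 0, 0.003, 0, 0, 0, -1]
    - [0, 0, 0, 0, 0, 0, -1]
    - [0, 0, 0, 0, 0, 0, -1]

```text
time_s: 32.55
ee_pos: [0.5299, 0.4374, 0.0493]
eef_rot: [3.141, -0.002, 1.125]
force: [-0.1, -0.7, -7.1]
grip_width: 0.0295
grip_force: 25.0
```

Run:
```python
from h import *
print(ctrl.get_obs()['ee_pos'],go(.5290,.4369,.040,1.125))
```

```text
[0.52986867 0.43737183 0.04933133] (array([-0.8, -0.6,  9.3]), array([ 0.001, -0.002, -0.   ]))
```

>>> jog_arm:
  motion:
    - [-0.0005, -0.0005, 0.003, 0, 0, 0, -1]
    - [0, 0, 0.003, 0, 0, 0, -1]
    - [0, 0, 0.0015, 0, 0, 0, -1]
    - [0, 0, 0, 0, 0, 0, -1]
    - [0, 0, 0, 0, 0, 0, -1]

```text
time_s: 33.05
ee_pos: [0.5287, 0.4368, 0.0404]
eef_rot: [-3.142, 0.0, 1.125]
force: [-0.0, 0.1, -6.0]
grip_width: 0.0297
grip_force: 25.0
```

>>> jog_arm:
  motion:
    - [0, 0, 0.0007, 0, 0, 0, -1]
    - [0, 0, 0, 0, 0, 0, -1]
    - [0, 0, 0, 0, 0, 0, -1]

```text
time_s: 33.35
ee_pos: [0.5288, 0.4369, 0.0401]
eef_rot: [3.141, -0.0, 1.125]
force: [-0.5, 0.2, -2.8]
grip_width: 0.03
grip_force: 25.0
```

>>> jog_arm:
  motion:
    - [0, 0, 0.0004, 0, 0, 0, -1]
    - [0, 0, 0, 0, 0, 0, -1]

```text
time_s: 33.55
ee_pos: [0.5289, 0.4369, 0.04]
eef_rot: [3.141, -0.001, 1.125]
force: [-3.2, -2.7, 4.5]
grip_width: 0.0299
grip_force: 25.0
```

>>> jog_arm:
  motion:
    - [0, 0, 0, 0, 0, 0, 0.6]
    - [0, 0, 0, 0, 0, 0, 0.6]
    - [0, 0, 0, 0, 0, 0, 0.6]
    - [0, 0, 0, 0, 0, 0, 0.6]
    - [0, 0, 0, 0, 0, 0, 0.6]

```text
time_s: 34.05
ee_pos: [0.5288, 0.4368, 0.0393]
eef_rot: [3.142, -0.0, 1.125]
force: [0.1, -0.1, -0.5]
grip_width: 0.0665
grip_force: 0.0
```

>>> jog_arm:
  motion:
    - [0, 0, -0.02, 0, 0, 0, 1]
    - [0, 0, -0.04, 0, 0, 0, 1]
    - [0, 0, -0.045, 0, 0, 0, 1]
    - [0, 0, -0.035, 0, 0, 0, 1]
    - [0, 0, -0.015, 0, 0, 0, 1]

```text
time_s: 34.55
ee_pos: [0.5295, 0.4374, 0.1985]
eef_rot: [3.139, -0.005, 1.125]
force: [0.2, 0.4, 0.0]
grip_width: 0.0938
grip_force: 0.0
```

>>> jog_arm:
  motion:
    - [0, 0, 0, 0, 0, 0, 1]
    - [0, 0, 0, 0, 0, 0, 1]

```text
time_s: 34.75
ee_pos: [0.5284, 0.4365, 0.1923]
eef_rot: [-3.141, 0.002, 1.125]
force: [-0.6, -0.2, -0.9]
grip_width: 0.0941
grip_force: 0.0
```

Run:
```python
from h import *
m,im=shot('wrist','w12'); o=ctrl.get_obs(); print(o['ee_pos'],o['eef_rot'])
print('disc',disc(m,im,(.5268,.4322)))
x,y=proj(m,[[.5268,.4322,.024]])[0].astype(int); print(x-60,y-60)
a=cv2.resize(im[y-60:y+60,x-60:x+60,::-1],(500,500),interpolation=2)
_,t=shot('side','s12'); b=cv2.resize(t[40:384,40:340,::-1],(300,344)); b=cv2.copyMakeBorder(b,0,156,0,0,0)
cv2.imwrite('pics/chk.png',np.hstack([a,b]))
```

```text
[0.52823025 0.43637318 0.19177999] [-3.14001115e+00  3.03510538e-03  1.12477709e+00]
disc (array([0.52674747, 0.4322129 ]), np.float64(0.5130549012363033))
195 117
```

View pics/chk.png

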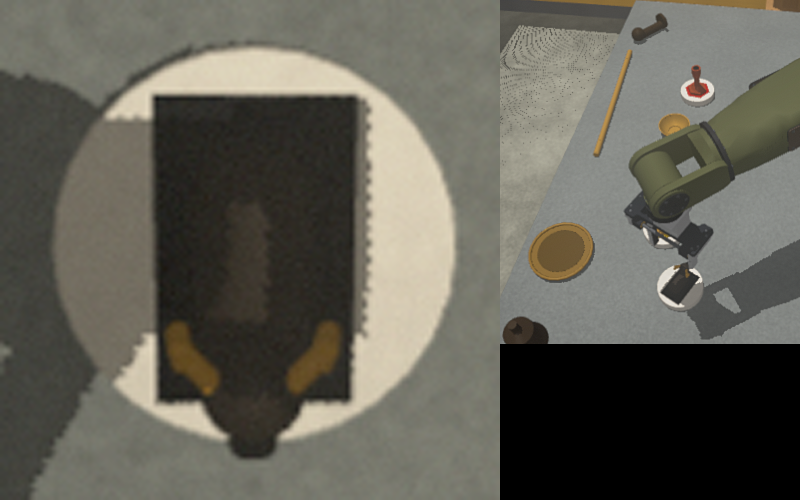

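The ram is upright, symmetric across the felt and parallel to it. The side view shows the candlestick upright. I use the last picture, with the dark range stretched, to check the ram's foot margins along the felt.

Run:
```python
from h import *
a=np.mean([ctrl.camera('wrist').astype(float) for _ in range(6)],0); m=ctrl.camera_model('wrist')
c=np.clip((a[122:232,205:305]-12)*6,0,255).astype(np.uint8)[...,::-1]; cv2.imwrite('pics/ram.png',cv2.resize(c,(545,600),interpolation=2))
b=onplane(m,[[255,177]],.024); 
R=lambda u,z:(np.array([.52675+np.cos(1.125)*u,.4322+np.sin(1.125)*u,z]))
print((proj(m,[R(.044,.024),R(-.044,.024),R(.035,.034),R(-.035,.034)])-[205,122])*5.45)
```

```text
[[273.56551517  96.31561774]
 [273.45426392 496.46687517]
 [273.58678167 144.34309868]
 [273.49408272 471.16419649]]
```

View pics/ram.png

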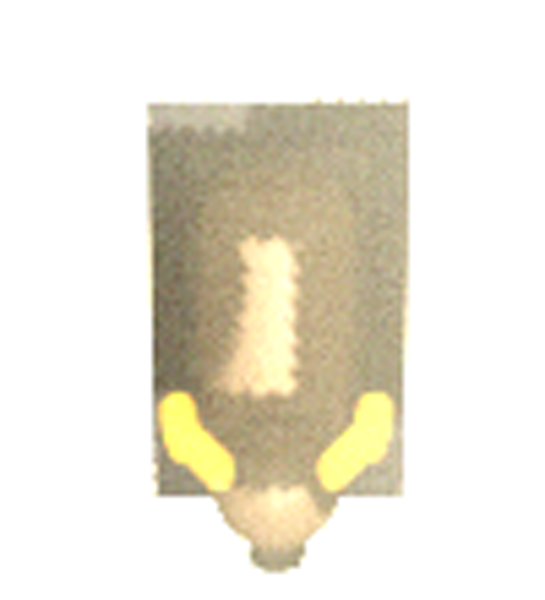

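```bash
python3 -c "
from station import ctrl
print(ctrl.hand_in())"
```

```text
the job is handed in; nothing more can be done
None
```

I placed all four pieces upright on their matching discs and handed the job in at about 35 s. The goblet measured within 0.5 mm of centre and the candlestick about 1.3 mm off. The censer and ram look centred and parallel to their felts in the pictures, though I did not measure them after release and could not see the ram's foot edges against the black felt. I did not check the bowl or the jar again at the end.

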